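# Square up gift boxes against the drying fence

## Robot

A 7-joint arm with a two-finger parallel gripper is mounted at the origin on the work surface. World frame = base frame: x ahead of the robot, y to its left, z up, the work surface at z = 0. Lengths are in mm, angles in rad, forces in N, time in s.
With the tool pointing down it reaches from about 400 to 875 mm from the base axis. Payload 4.4 kg.
Tool frame: the origin (TCP) lies at the very end of the fingers, on their centre line; the grasp point (between the pads) lies 19 mm behind it; z points along the fingers, y is the line along which they close (so a half turn about z gives the same grasp; the last joint's range is limited). The gripper opens to 85 mm and grips with 20 to 120 N. Pads are 22 mm wide; open, the fingers measure 114 mm over their backs; the gripper's body (76 mm by 85 mm) begins 54 mm behind the grasp point. The pads swing forward as they close: fully open they stand 13 mm farther back than shut.
Start: joints at [1.275, 0.628, 0.038, 1.517, -0.027, 0.996, -0.02], TCP at [148.086, -632.92, 231.313] pointing down, gripper open.
Joint ranges: [-3.06, 3.06], [-0.37, 2.12], [-1.25, 1.32], [0.18, 2.47], [-1.1, 4.24], [0.23, 1.98], [-2.94, 2.94]. Speed limits (rad/s): [2.57, 2.57, 3.14, 3.14, 3.14, 3.14, 3.14].

## Interface

Orientations are given as [roll, pitch, yaw] about the fixed x, y, z axes, in that order (R = Rz(yaw) Ry(pitch) Rx(roll)).
In Python, from cell import monitor, viewer, workorder gives the robot as it stands.
- The arm moves only by the tool arm_command, never from a script. Its argument "series" is one flat list of numbers, 5 for each row, row after row: the opening in per cent of the stroke, from 0 (shut) to 100 (fully open), then the shift along the tool's x, y, z in cm, then the turn about the tool's z in degrees. In form: [claw, x, y, z, roll, claw, x, y, z, roll, ...]. A call has exactly 5 rows; each row is the pose to reach, as a shift and turn from the pose commanded when the call began, along the tool's axes at that moment; what a row does not reach only later rows make up. A row lasts 1/12 s, in which the tool goes at most 41.7 mm and 7.16 degrees, less where a joint would pass 70% of its speed; a pose out of reach is approached as far as the arm can. A call with a gripper value outside its range is refused whole. The fingers move at their own pace and stop on an object; the grip force is fixed at half the most. Time passes only in rows, so rows that repeat a pose let the fingers close, or fill a call up. It gives the time, the measured TCP pose, the force, the opening and the grip force at its end, in the units of the state.
- monitor.read_state(): the state, without advancing time (a new reading comes with each control period).
- viewer.get_image(name): name is "scene" or "top" or "wrist"; returns (picture, depth): 420x560x3 uint8, red, green, blue; 420x560 float32, mm along the optical axis (not along the pixel's ray), 0 where there is no reading.
- viewer.camera_model(name): a dict with "mtx" (3x3 intrinsics, pixels), "R" (3x3) and "t" (3): a world point X has camera coordinates R X + t. Camera axes: x right, y down, z forward; pixel columns grow to the right and rows downward; lengths in mm; the calibration is good to about 2 mm. A picture is of the moment at which its call begins: read the wrist's pose just before it. camera_model takes no time and is no camera call; for the wrist camera it gives the pose at the moment of the call.
- workorder.finish_job(): hands the job in; it is judged then, once.
The state is a dict: "clock": time; "qpos": joint angles; "qd": joint speeds; "tau": joint torques, N m; "eef_pos": TCP position; "tool_rot": TCP orientation; "force": force on the tool from outside, world axes, zero at the start; "torque": the same for the moment, N m; "width": finger opening in mm; "gripper_force": force on a finger pad.
Only numpy, scipy, OpenCV 4.12 (cv2) and the standard library are available. Lean on these libraries where they do the work, as an engineer would, in place of code of your own. Each camera call takes 0.05 s, during which the arm holds its last target. There are 200 camera calls.

## Task

Push the large rectangular box into the corner of the plywood fence, its long side flat against the long strip and its end against the short end stop. Also push the large round box up to the long strip right beside it, so that it touches both the strip and the rectangular box. Only push the boxes along the table, without lifting or tipping them, and leave everything else where it is.

Things in the scene. Friction and masses are not known exactly. Their poses are not given: they have to be found in the camera images.
- fence: L-shaped fence of pale plywood strips fixed to the table, 22 mm thick, 25 mm high. Origin: its inside corner, at table height. The long strip's inner face is the plane x = 0, from the corner to y = -510 mm; the short end stop's inner face is the plane y = 0, from the corner to x = -80 mm. Boxes go at x < 0, y < 0; z is up. It lies at the far side, the stop at its left as the robot sees it.
- rect_box: large rectangular leaf-covered gift box with a closed lid that does not come off; 100 mm along its x, 130 mm along its y, 60 mm high, 0.17 to 0.35 kg, loose. Origin: centre of its underside, z up. At the start it lies askew, its y axis within 25 degrees of the world's y.
- round_box: large round leaf-covered gift box with a closed lid that does not come off; 100 mm in diameter, 55 mm high, 0.11 to 0.22 kg, loose. Origin: centre of its underside, z up. It and the rectangular box may start on either side of one another.
- heart_box: bystander: small heart-shaped leaf-covered box, about 85 mm across, 45 mm high, loose; origin near its middle at the underside
- glue_jar: bystander: closed glue jar, 56 mm in diameter, 65 mm high, loose; origin at the centre of its underside
- glue_brush: bystander: flat brush lying on the table beyond the fence, 190 mm long, loose; origin under its middle, its length along its x
- small_box: bystander: small square leaf-covered box, 50 x 50 mm, 40 mm high, loose; origin at the centre of its underside
- brass_weight: bystander: brass cylinder weight standing to the left, 40 mm in diameter, 30 mm high, loose; origin at the centre of its underside
- hole_punch: bystander: hand punch with a wooden handle lying to the left of the fence, about 150 mm long along its x, 20 mm high, loose; origin under its middle
Mind the look-alikes: they are no part of the job. Leave any blue or pink look-alike of the round_box alone.

How it is judged (in metres and radians):
At the end, for the whole second after the job is handed in: Both boxes flat on the table and at rest: the rectangular one within 5 mm of long strip and end stop, parallel within 0.05 rad; the round one within 6 mm of the long strip and, along it, within 7 mm of where it touches a rectangular box that is fully home (x of rect_box in the frame of fence between -0.055 and -0.04 m and y of rect_box in the frame of fence between -0.07 and -0.055 m and angle between the x axis of rect_box and the x axis of fence, either way round below 0.05 rad and height (world z) of each of rect_box, round_box below 0.005 m and angle between each of rect_box, round_box's own z axis and vertical below 0.03 rad and x of round_box in the frame of fence between -0.056 and -0.04 m and y of round_box in the frame of fence between -0.187 and -0.165 m and linear speed of each of rect_box, round_box below 0.01 m/s).
It fails at once if a gift box is lifted (its underside's centre more than 12 mm above the table) (height (world z) of any of rect_box, round_box above 0.012 m).
It fails at once if a gift box is tipped by more than 0.2 rad (angle between any of rect_box, round_box's own z axis and vertical above 0.2 rad).
It fails at once if a bystander is moved by more than 20 mm (distance of any of heart_box, glue_jar, glue_brush, small_box, brass_weight, hole_punch from where it was at the start of the episode above 0.02 m).
It also fails if it takes over 72 s, if anything falls off the work surface, if the arm or the gripper's body presses on something with over 40 N, if the wrist force passes 120 N, or if a joint passes its speed limit or range.

## Working session

There is one attempt and no reset: what is moved stays moved. The work goes in short steps, Python scripts to look and compute and a tool call to move; the robot and the scene stay as the last step left them, time stands still between calls to the robot, and variables do not carry over. Pictures are saved under pics/ and viewed, at most 10 in all, crops included, and the job is handed in when it is done.

Besides the shell and the picture viewer there is one more tool, called as a command line: name --argument value ..., lists and objects as JSON in quotes. arm_command: Moves the arm, as the interface text tells. Its arguments: {"type":"object","properties":{"series":{"type":"array","items":{"type":"number"}}},"required":["series"]}

```bash
ls; mkdir -p pics; python3 - <<'E'
from cell import monitor, viewer, workorder
import cv2, numpy as np
s=monitor.read_state(); print({k:np.round(v,3) for k,v in s.items()})
for n in ["top","scene"]:
    p,d=viewer.get_image(n); cv2.imwrite(f"pics/{n}0.png",p[:,:,::-1]); np.savez(f"{n}0.npz",p=p,d=d)
    m=viewer.camera_model(n); print(n,np.round(m["mtx"],1),np.round(m["R"],3),np.round(m["t"],1))
E
```

```text
pics
{'clock': np.float64(0.0), 'qpos': array([ 1.275,  0.629,  0.038,  1.518, -0.027,  0.996, -0.02 ]), 'qd': array([-0.   ,  0.   , -0.001,  0.001,  0.   , -0.   , -0.   ]), 'tau': array([-0.0000e+00, -5.6342e+01,  1.2260e+00, -1.9345e+01,  1.1000e-02,
        1.0000e-02, -0.0000e+00]), 'eef_pos': array([ 147.891, -632.314,  230.41 ]), 'tool_rot': array([-3.14,  0.  ,  0.23]), 'force': array([ 0.124, -0.702, -0.181]), 'torque': array([ 0.037, -0.021,  0.001]), 'gripper_force': np.float64(0.0), 'width': np.float64(85.342)}
top [[517.    0.  279. ]
 [  0.  517.  203.1]
 [  0.    0.    1. ]] [[ 0.021 -1.    -0.008]
 [-0.993 -0.02  -0.12 ]
 [ 0.12   0.01  -0.993]] [  -3.7  523.9 1607.3]
scene [[436.4   0.  285.3]
 [  0.  436.4 202.8]
 [  0.    0.    1. ]] [[-0.753  0.658 -0.018]
 [ 0.498  0.552 -0.668]
 [-0.43  -0.512 -0.744]] [ 410.3 -237.1 1308. ]
```

View pics/top0.png

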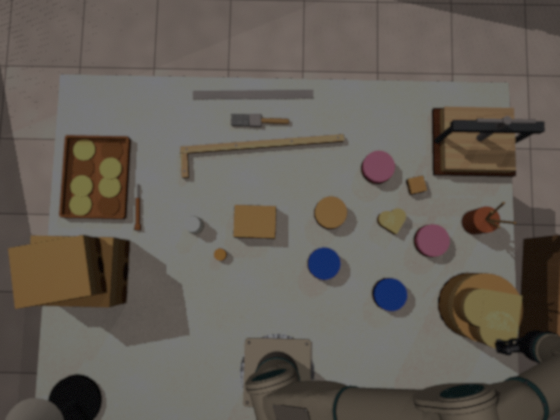

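View pics/scene0.png

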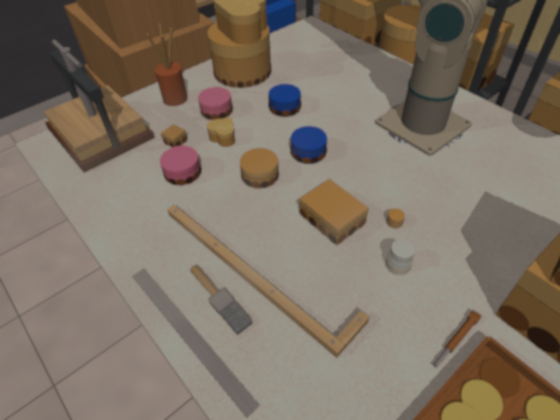

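```bash
cat > h.py <<'E'
import numpy as np, cv2
from cell import monitor, viewer, workorder
def ray(m,uv,z):
    uv=np.atleast_2d(uv).astype(float); K,R,t=m["mtx"],m["R"],m["t"]
    d=(np.linalg.inv(K)@np.c_[uv,np.ones(len(uv))].T).T@R; c=-R.T@t
    return c+d*((z-c[2])/d[:,2])[:,None]
def height(m,d):
    v,u=np.mgrid[:d.shape[0],:d.shape[1]]
    q=np.stack([u,v,np.ones_like(u)],-1)@np.linalg.inv(m["mtx"]).T*d[...,None]
    return (q-m["t"])@m["R"]
def to(p,yaw,s=None):
    "shift in tool axes (cm) and turn (deg) from measured pose to world x,y,z,yaw"
    s=s or monitor.read_state(); y=s["tool_rot"][2]; d=(np.array(p)-s["eef_pos"])/10
    c,n=np.cos(y),np.sin(y)
    return np.round([c*d[0]+n*d[1], n*d[0]-c*d[1], -d[2], -np.degrees((yaw-y+np.pi/2)%np.pi-np.pi/2)],2)
E
python3 - <<'E'
from h import *
m=viewer.camera_model("top"); f=np.load("top0.npz"); p,d=f["p"],f["d"]
P=height(m,d); hsv=cv2.cvtColor(p,cv2.COLOR_RGB2HSV)
print("table z",np.round(np.median(P[180:200,210:230,2]),1))
for uv in [(255,222),(330,212),(324,263),(260,146),(194,225),(220,255),(185,165),(393,221)]: print(uv,hsv[uv[1],uv[0]],np.round(P[uv[1],uv[0]]))
# boxes: top faces
for n,(u,v),H in [("rect",(255,222),60),("round",(330,212),55)]:
    k=((P[...,2]>H-12)&(P[...,2]<H+15)).astype(np.uint8)
    _,l,st,c=cv2.connectedComponentsWithStats(k); k=(l==l[v,u]).astype(np.uint8)
    q=max(cv2.findContours(k,0,1)[0],key=cv2.contourArea)[:,0]
    w=ray(m,q,H)[:,:2].astype(np.float32)
    print(n,st[l[v,u]],cv2.minAreaRect(w),cv2.minEnclosingCircle(w))
# fence
k=((hsv[...,1]>70)&(np.abs(P[...,2]-20)<14)).astype(np.uint8)
k[:130]=0;k[180:]=0;k[:,:175]=0;k[:,350:]=0
v,u=np.nonzero(k); print(len(u))
e=[]
for c in range(200,335): 
    r=np.nonzero(k[:,c])[0]
    if len(r): e.append((c,r.max()+.5))
w=ray(m,e,25)[:,:2]; print("inner long", np.round(np.polyfit(w[:,1],w[:,0],1),4))
e=[]
for r in range(160,172):
    c=np.nonzero(k[r,:200])[0]
    if len(c): e.append((c.max()+.5,r))
if e: w=ray(m,e,25)[:,:2]; print("stop",np.round(w,1)[::3])
sat=cv2.resize(p[100:290,170:430,::-1],None,fx=3,fy=3,interpolation=cv2.INTER_CUBIC); cv2.imwrite("pics/crop.png",cv2.convertScaleAbs(sat,alpha=1.6))
E
```

```text
table z -0.8
(255, 222) [ 17 136 118] [460.  80.  60.]
(330, 212) [ 17 138 118] [ 497. -153.   50.]
(324, 263) [110 207 100] [ 338. -136.   50.]
(260, 146) [21 89 95] [710.  73.  21.]
(194, 225) [ 30   2 119] [447. 269.  60.]
(220, 255) [ 17 159 117] [356. 189.  33.]
(185, 165) [ 16 106 115] [642. 312.  25.]
(393, 221) [ 25  86 119] [ 474. -351.   41.]
rect [ 234  205   43   34 1363] ((462.03204345703125, 81.22979736328125), (130.40481567382812, 100.96796417236328), 89.41876220703125) ((461.907470703125, 80.31414794921875), 80.79545593261719)
round [315 197  33  32 808] ((495.85577392578125, -156.1771240234375), (98.82302856445312, 97.72796630859375), 45.84619140625) ((495.8778076171875, -155.4568634033203), 50.30664825439453)
1302
inner long [-9.730000e-02  7.105821e+02]
stop [[658.3 305. ]
 [648.5 304.6]
 [638.8 300.9]
 [628.9 303.7]]
```

View pics/crop.png

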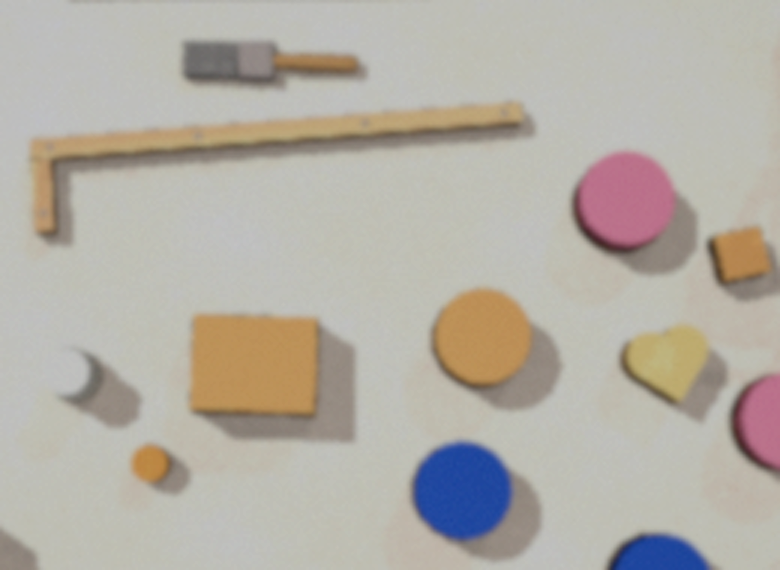

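The crop shows the rectangular box at top-view pixel (255,222). Candidates for the round box are orange (330,212), blue (324,263) and (390,294), pink (379,166) and (432,240). I choose the leaf-coloured orange one at (330,212). Before moving, I'll check clearances near the arm.

```bash
python3 - <<'E'
from h import *
m=viewer.camera_model("top"); f=np.load("top0.npz"); P=height(m,f["d"])
X=np.array([148,-632,231]); q=m["mtx"]@(m["R"]@X+m["t"]); print("tcp px",q[:2]/q[2])
for uv in [(470,300),(495,330),(455,310),(510,345),(540,345),(545,290),(485,220),(475,140),(440,330),(420,380)]: print(uv,np.round(P[uv[1],uv[0]]))
for n,p in [("via",(420,-250,231)),("behind",(385,81,231))]: print(n,to(p,0.0))
E
```

```text
tcp px [513.319416   337.88718534]
(470, 300) [ 246. -516.  237.]
(495, 330) [ 169. -580.  240.]
(455, 310) [ 213. -500.  160.]
(510, 345) [ 139. -591.  305.]
(540, 345) [ 161. -598.  447.]
(545, 290) [  250. -1104.  -535.]
(485, 220) [ 477. -614.  104.]
(475, 140) [ 731. -603.   69.]
(440, 330) [ 138. -506.   -2.]
(420, 380) [ -16. -442.   -4.]
via [ 35.2  -31.03  -0.05  13.17]
behind [ 3.933e+01 -6.406e+01 -5.000e-02  1.317e+01]
```

arm_command --series '[100, 0, 0, -4, 0, 100, 0, 0, -8, 0, 100, 0, 0, -12, 0, 100, 0, 0, -12, 0, 100, 0, 0, -12, 0]'

```text
clock: 0.52
eef_pos: [148.3, -634.1, 353.9]
tool_rot: [3.136, -0.0, 0.23]
force: [-0.6, -0.2, 0.1]
width: 85.3
gripper_force: 0.0
```

arm_command --series '[100, 3, -2.5, 0, 2, 100, 6, -5, 0, 4, 100, 9, -8, 0, 6, 100, 12, -11, 0, 8, 100, 15, -14, 0, 10]'

```text
clock: 0.93
eef_pos: [261.2, -461.6, 349.3]
tool_rot: [-3.138, 0.002, 0.053]
force: [0.1, 0.5, -0.5]
width: 85.7
gripper_force: 0.0
```

```bash
python3 - <<'E'
from h import *
print(to((385,81,150),-0.01))
E
```

```text
[ 15.25 -53.52  19.93   3.63]
```

arm_command --series '[100, 3, -4, 1, 1, 100, 6, -8, 2, 2, 100, 9, -12, 3, 3, 100, 12, -16, 4, 3.6, 100, 15.2, -20, 5, 3.6]'

```text
clock: 1.35
eef_pos: [374.6, -292.2, 308.7]
tool_rot: [-3.14, 0.003, -0.008]
force: [0.7, -0.9, -0.6]
width: 85.5
gripper_force: 0.0
```

arm_command --series '[100, 0, -4, 1, 0, 100, 0, -8, 3, 0, 100, 0, -12, 5, 0, 100, 0, -16, 7, 0, 100, 0, -20, 9, 0]'

```text
clock: 1.77
eef_pos: [374.6, -103.8, 224.3]
tool_rot: [-3.141, 0.002, -0.008]
force: [0.4, -0.4, -0.9]
width: 85.6
gripper_force: 0.0
```

arm_command --series '[100, 0, -4, 1, 0, 100, 0, -8, 3, 0, 100, 0, -11, 5, 0, 100, 0, -13.5, 6, 0, 100, 0, -13.5, 6, 0]'

```text
clock: 2.18
eef_pos: [374.8, 34.0, 163.4]
tool_rot: [-3.14, 0.006, 0.002]
force: [-0.8, 0.2, -0.4]
width: 85.2
gripper_force: 0.0
```

```bash
python3 - <<'E'
from h import *
print(monitor.read_state()["eef_pos"],monitor.read_state()["tool_rot"],monitor.read_state()["qpos"],to((385,81,6),-0.01))
m=viewer.camera_model("wrist"); p,d=viewer.get_image("wrist"); cv2.imwrite("pics/w1.png",p[:,:,::-1])
E
```

```text
[374.77548099  34.04882806 163.4445386 ] [-3.14001524e+00  6.15621036e-03  1.55857531e-03] [-0.07124377  0.38087532 -0.12117895  2.29799629  0.09296259  0.47277984
 -1.83612384] [ 1.03 -4.69 15.74  0.66]
```

View pics/w1.png

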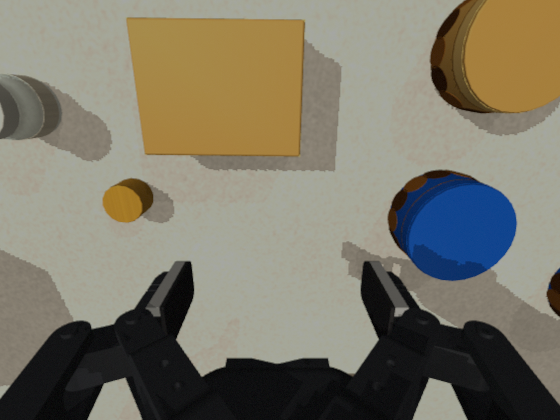

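The picture shows the rectangular box at (220,87), the brass weight at (128,200), the jar at (20,105), the orange round box at (515,50) and a blue look-alike at (455,225). The fingers will come down clear of all of them.

arm_command --series '[100, 0.5, -2.5, 1, 0.6, 100, 1, -4.7, 3, 0.6, 100, 1, -4.7, 6, 0.6, 100, 1, -4.7, 9, 0.6, 100, 1, -4.7, 11, 0.6]'

```text
clock: 2.65
eef_pos: [385.0, 72.5, 68.3]
tool_rot: [3.132, 0.009, -0.018]
force: [0.3, -1.8, -0.2]
width: 85.9
gripper_force: 0.0
```

arm_command --series '[100, 0, 0, 1.5, 0, 100, 0, 0, 3, 0, 100, 0, 0, 4, 0, 100, 0, 0, 4.5, 0, 100, 0, 0, 4.5, 0]'

```text
clock: 3.07
eef_pos: [388.1, 71.1, 27.0]
tool_rot: [3.131, 0.012, -0.018]
force: [0.0, 1.7, 1.3]
width: 85.5
gripper_force: 0.0
```

```bash
python3 - <<'E'
from h import *
s=monitor.read_state();print(s["eef_pos"],s["tool_rot"],s["qpos"],to((385,81,6),-0.01))
E
```

```text
[388.12167834  71.11719267  27.00587905] [ 3.13134516  0.0118716  -0.01769327] [-0.05081991  0.72981661 -0.30141147  2.33798044  1.08132038  0.23338788
 -2.93970538] [-0.33 -0.98  2.1  -0.44]
```

arm_command --series '[100, 0.4, 0, 0.3, 0, 100, 0.6, 0, 0.8, 0, 100, 0.8, -0.2, 1.3, 0, 100, 0.8, -0.4, 1.8, 0, 100, 0.8, -0.4, 1.8, 0]'

```text
clock: 3.48
eef_pos: [400.6, 77.2, 13.2]
tool_rot: [3.132, 0.015, -0.017]
force: [0.4, 0.9, -0.7]
width: 84.9
gripper_force: 0.0
```

arm_command --series '[100, 0.5, -0.1, 0.1, -1, 100, 1.2, -0.3, 0.2, -2, 100, 2, -0.5, 0.2, -3, 100, 2.8, -0.6, 0.2, -4, 100, 3.6, -0.7, 0.2, -5]'

```text
clock: 3.9
eef_pos: [435.3, 82.7, 11.0]
tool_rot: [3.132, 0.017, 0.072]
force: [-2.6, -0.0, 1.3]
width: 85.3
gripper_force: 1.1
```

```bash
python3 - <<'E'
from h import *
s=monitor.read_state();print(s["eef_pos"],s["tool_rot"],s["force"],s["qpos"])
E
```

```text
[435.26583406  82.70718266  11.00720036] [3.13170091 0.01747112 0.07170691] [-2.57097281 -0.04493409  1.30381449] [ 0.02970986  0.801866   -0.42264446  2.20747031  1.01217577  0.36240319
 -2.75992048]
```

arm_command --series '[100, 0.8, 0, 0, -0.5, 100, 1.6, 0, 0, -1, 100, 2.4, 0, 0, -1.4, 100, 3.3, -0.1, 0, -1.4, 100, 4.2, -0.1, 0, -1.4]'

```text
clock: 4.32
eef_pos: [477.6, 87.0, 10.3]
tool_rot: [3.133, 0.017, 0.095]
force: [-2.7, -1.0, 1.4]
width: 85.7
gripper_force: 1.1
```

arm_command --series '[100, 0.9, 0, 0, 0, 100, 1.8, 0, 0, 0, 100, 2.7, 0, 0, 0, 100, 3.6, 0, 0, 0, 100, 4.5, 0, 0, 0]'

```text
clock: 4.73
eef_pos: [523.4, 91.2, 9.4]
tool_rot: [3.133, 0.016, 0.095]
force: [-1.6, -0.6, 0.8]
width: 85.4
gripper_force: 1.0
```

arm_command --series '[100, 0.9, 0, 0, 0, 100, 1.8, 0, 0, 0, 100, 2.6, 0, 0, 0, 100, 3.3, 0, 0, 0, 100, 3.8, 0, 0, 0]'

```text
clock: 5.15
eef_pos: [561.3, 94.9, 8.9]
tool_rot: [3.133, 0.016, 0.095]
force: [-2.4, 0.4, 2.8]
width: 85.4
gripper_force: 1.4
```

```bash
cat >> h.py <<'E'
def box(n,H,near,V=0):
    "centre, angle of a box's top (orange, at height H) nearest a world point, in the top view"
    m=viewer.camera_model("top"); p,d=viewer.get_image("top"); P=height(m,d); hsv=cv2.cvtColor(p,cv2.COLOR_RGB2HSV)
    k=((abs(P[...,2]-H)<14)&(hsv[...,1]>100)&(hsv[...,0]<25)).astype(np.uint8)
    best=None
    for q in cv2.findContours(k,0,1)[0]:
        if cv2.contourArea(q)<400: continue
        w=ray(m,q[:,0],H)[:,:2].astype(np.float32); c=np.linalg.norm(w.mean(0)-near)
        if best is None or c<best[0]: best=(c,cv2.minAreaRect(w),cv2.minEnclosingCircle(w),cv2.boundingRect(q))
    if n: cv2.imwrite(f"pics/{n}.png",p[:,:,::-1])
    return best
E
python3 - <<'E'
from h import *
s=monitor.read_state();print(s["eef_pos"],s["tool_rot"],s["force"])
print(box(None,60,(600,90)))
E
```

```text
[561.29981809  94.90766265   8.92130263] [3.13322606 0.01585643 0.0949156 ] [-2.38973683  0.37683839  2.82070261]
(np.float64(706.3827174089331), ((693.6788940429688, -617.603515625), (225.96292114257812, 122.14069366455078), 88.49322509765625), ((688.72998046875, -617.9305419921875), 124.4841079711914), (443, 133, 73, 39))
```

arm_command --series '[100, 0.5, 0, 0, 0, 100, 1.0, 0, 0, 0, 100, 1.4, 0, 0, 0, 100, 1.8, 0, 0, 0, 100, 2.2, 0, 0, 0]'

```text
clock: 5.62
eef_pos: [582.4, 96.9, 8.7]
tool_rot: [3.133, 0.017, 0.095]
force: [-3.5, -1.0, 6.5]
width: 85.5
gripper_force: 2.2
```

arm_command --series '[100, 0.2, 0, 0, 0, 100, 0.4, 0, 0, 0, 100, 0.6, 0, 0, 0, 100, 0.8, 0, 0, 0, 100, 0.8, 0, 0, 0]'

```text
clock: 6.03
eef_pos: [590.7, 97.8, 8.6]
tool_rot: [3.133, 0.016, 0.095]
force: [-3.3, -1.3, 4.5]
width: 85.4
gripper_force: 1.5
```

arm_command --series '[100, 0.1, 0, 0, 0, 100, 0.3, 0, 0, 0, 100, 0.4, 0, 0, 0, 100, 0.5, 0, 0, 0, 100, 0.5, 0, 0, 0]'

```text
clock: 6.45
eef_pos: [592.9, 97.9, 8.6]
tool_rot: [3.132, 0.02, 0.096]
force: [-9.7, -1.1, 11.0]
width: 85.6
gripper_force: 4.4
```

arm_command --series '[100, 0.1, 0, 0, 0, 100, 0.2, 0, 0, 0, 100, 0.3, 0, 0, 0, 100, 0.4, 0, 0, 0, 100, 0.4, 0, 0, 0]'

```text
clock: 6.87
eef_pos: [592.7, 97.7, 8.5]
tool_rot: [3.13, 0.028, 0.096]
force: [-19.0, -3.3, 19.7]
width: 85.5
gripper_force: 9.2
```

arm_command --series '[100, -1, 0, 0, 0, 100, -3, 0, 0, 0, 100, -5, 0, -2, 0, 100, -6, 0, -6, 0, 100, -7, 0, -10, 0]'

```text
clock: 7.28
eef_pos: [529.7, 92.4, 109.1]
tool_rot: [3.133, 0.019, 0.096]
force: [1.5, 1.0, 1.5]
width: 85.4
gripper_force: 0.0
```

arm_command --series '[40, 0, 3, -3, -7, 40, 0, 6, -3, -14, 40, 0, 9, -3, -21, 40, 0, 12, -3, -28, 40, 0, 15, -3, -35]'

```text
clock: 7.7
eef_pos: [546.9, -58.2, 141.0]
tool_rot: [-3.141, 0.017, 0.712]
force: [0.5, 0.1, -0.4]
width: 34.0
gripper_force: 0.0
```

```bash
python3 - <<'E'
from h import *
s=monitor.read_state();print(s["eef_pos"],s["tool_rot"],s["qpos"],to((657,-18,130),1.67))
print(box("t2",60,(640,100)))
E
```

```text
[546.90708975 -58.24999146 140.98652212] [-3.14112243  0.01667956  0.71150143] [ 0.60952612  0.78220305 -0.92401647  1.8599099   0.78842502  0.93222134
 -1.55396594] [ 10.97   4.14   1.1  -54.92]
(np.float64(14.27184774980328), ((650.7820434570312, 107.64091491699219), (102.92340087890625, 128.11309814453125), 5.980872631072998), ((653.553466796875, 107.7740249633789), 79.31869506835938), (227, 144, 43, 35))
```

View pics/t2.png

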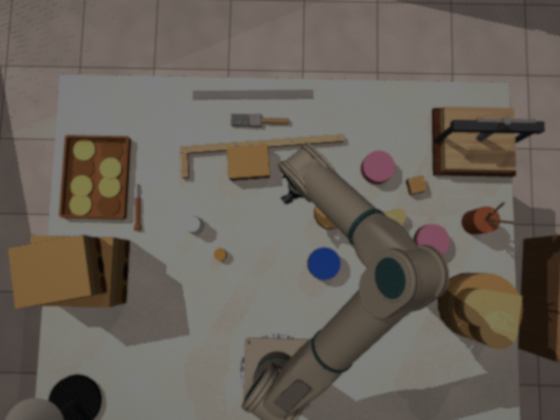

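The picture shows the rectangular box at (248,160), flat against the strip. Next I'll push it from its right end.

arm_command --series '[40, 2.5, 1, 0, -7, 40, 5, 2, 0, -14, 40, 7.5, 3, 0, -21, 40, 10, 3.5, 0, -28, 40, 11.8, 3.5, 0, -35]'

```text
clock: 8.17
eef_pos: [661.2, -6.4, 137.9]
tool_rot: [-3.131, 0.012, 1.32]
force: [-0.1, 0.2, -0.1]
width: 34.0
gripper_force: 0.0
```

arm_command --series '[40, 0, 0, 0, -7, 40, 0, 0, 0, -14, 40, 0, 0, 0, -20, 40, 0, 0, 0, -20, 40, 0, 0, 0, -20]'

```text
clock: 8.58
eef_pos: [658.7, -6.4, 137.9]
tool_rot: [-3.126, 0.008, 1.662]
force: [-0.2, 1.1, -0.1]
width: 34.0
gripper_force: 0.0
```

```bash
python3 - <<'E'
from h import *
s=monitor.read_state();print(s["eef_pos"],s["tool_rot"],s["qpos"],to((658,-6,8),1.67))
E
```

```text
[658.65432597  -6.43655593 137.91173066] [-3.12567815  0.00821389  1.66209626] [ 0.50918271  0.99599584 -1.0972869   1.5424767   0.92864131  1.21237989
 -0.67273445] [ 0.05 -0.06 12.99 -0.45]
```

arm_command --series '[40, 0, 0, 3, 0, 40, 0, 0, 6, 0, 40, 0, 0, 9, 0, 40, 0, 0, 11.5, 0, 40, 0, 0, 12.8, 0]'

```text
clock: 9.0
eef_pos: [654.7, -8.6, 7.1]
tool_rot: [-3.122, 0.01, 1.663]
force: [-0.4, 0.0, 0.8]
width: 34.4
gripper_force: 0.0
```

arm_command --series '[40, 0.8, 0, 0, 0, 40, 1.6, 0, 0, 0, 40, 2.4, 0, 0, 0, 40, 3.2, 0, 0, 0, 40, 4, 0, 0, 0]'

```text
clock: 9.42
eef_pos: [653.5, 33.4, 12.0]
tool_rot: [-3.128, 0.009, 1.666]
force: [1.0, -1.7, 0.8]
width: 34.1
gripper_force: 0.0
```

arm_command --series '[40, 0.8, 0, 0, 0, 40, 1.6, 0, 0, 0, 40, 2.4, 0, 0, 0, 40, 3.2, 0, 0, 0, 40, 4, 0.1, 0, 0]'

```text
clock: 9.83
eef_pos: [649.5, 72.8, 9.8]
tool_rot: [-3.125, 0.009, 1.666]
force: [-0.2, -1.5, 0.4]
width: 34.2
gripper_force: 0.0
```

arm_command --series '[40, 0.8, 0, 0, 0, 40, 1.6, 0, 0, 0, 40, 2.4, 0, 0, 0, 40, 3.2, 0, 0, 0, 40, 4, 0.1, 0, 0]'

```text
clock: 10.25
eef_pos: [646.4, 112.8, 9.3]
tool_rot: [-3.125, 0.009, 1.666]
force: [0.1, -1.8, 1.1]
width: 34.2
gripper_force: 0.0
```

arm_command --series '[40, 0.8, 0, 0, 0, 40, 1.6, 0, 0, 0, 40, 2.4, 0.1, 0, 0, 40, 3.1, 0.1, 0, 0, 40, 3.7, 0.1, 0, 0]'

```text
clock: 10.67
eef_pos: [644.2, 150.2, 9.0]
tool_rot: [-3.125, 0.008, 1.667]
force: [-0.4, -1.9, 0.6]
width: 34.4
gripper_force: 0.0
```

arm_command --series '[40, 0.4, 0, 0, 0, 40, 0.7, 0, 0, 0, 40, 1.0, 0, 0, 0, 40, 1.2, 0, 0, 0, 40, 1.3, 0, 0, 0]'

```text
clock: 11.08
eef_pos: [643.8, 157.8, 8.6]
tool_rot: [-3.125, 0.016, 1.664]
force: [-0.1, -10.0, 2.6]
width: 33.9
gripper_force: 0.0
```

arm_command --series '[40, 0.1, 0, 0, 0, 40, 0.2, 0, 0, 0, 40, 0.3, 0, 0, 0, 40, 0.4, 0, 0, 0, 40, 0.4, 0, 0, 0]'

```text
clock: 11.5
eef_pos: [644.2, 157.6, 8.2]
tool_rot: [-3.125, 0.022, 1.662]
force: [0.6, -13.1, 3.8]
width: 34.5
gripper_force: 0.0
```

arm_command --series '[40, -1, 0, 0, 0, 40, -3, 0, 0, 0, 40, -5, -0.3, -3, 0, 40, -7, -0.6, -7, 0, 40, -9, -1, -11, 0]'

```text
clock: 11.92
eef_pos: [642.7, 78.9, 114.5]
tool_rot: [-3.124, 0.007, 1.666]
force: [0.7, 0.7, 1.0]
width: 34.3
gripper_force: 0.0
```

arm_command --series '[70, -4, -2.5, -2, 4, 70, -8, -5, -2, 8, 70, -12, -7.5, -2, 12, 70, -16, -10, -2, 16, 70, -19, -12.5, -2, 20]'

```text
clock: 12.33
eef_pos: [548.7, -103.5, 137.8]
tool_rot: [-3.131, 0.012, 1.313]
force: [0.7, -0.2, 0.3]
width: 59.7
gripper_force: 0.0
```

```bash
python3 - <<'E'
from h import *
s=monitor.read_state();print(s["eef_pos"],s["tool_rot"],s["qpos"],to((455,-230,130),1.064))
print(box("t3",60,(640,235))[1:]); print(box(None,55,(496,-156))[1:])
m=viewer.camera_model("top"); p,d=viewer.get_image("top")
cv2.imwrite("pics/c3.png",cv2.convertScaleAbs(cv2.resize(p[110:230,160:360,::-1],None,fx=4,fy=4,interpolation=cv2.INTER_CUBIC),alpha=1.6))
E
```

```text
[ 548.66813058 -103.52494749  137.75898628] [-3.1309912   0.01220286  1.31311024] [ 0.75272215  0.86843011 -1.07554802  1.83808325  0.90316286  1.03941725
 -0.96385093] [-14.62  -5.83   0.78  14.27]
(((637.7119140625, 237.39315795898438), (103.35680389404297, 131.35328674316406), 5.446189880371094), ((639.8009033203125, 236.51058959960938), 80.56519317626953), (186, 148, 43, 35))
(((485.177001953125, -151.79623413085938), (86.85994720458984, 76.5618667602539), 54.19392013549805), ((491.68072509765625, -153.8680419921875), 48.40623474121094), (315, 199, 32, 30))
```

View pics/c3.png

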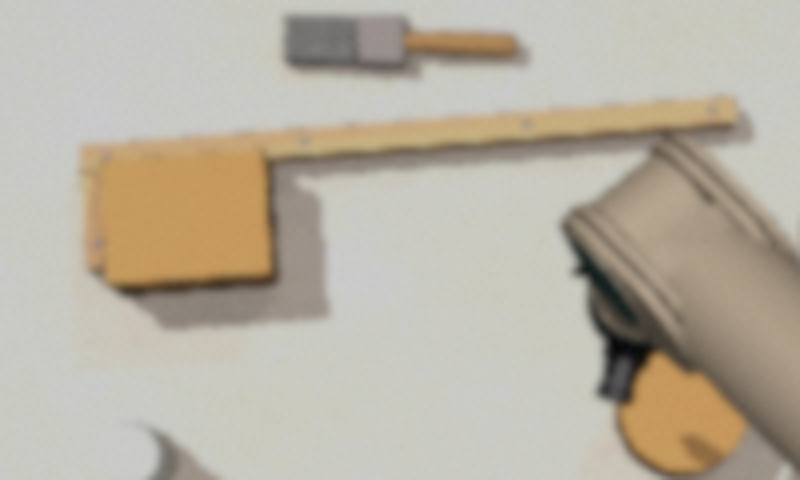

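The crop shows the rectangular box home in the corner at (188,217), and the round box untouched at (683,410). Next I'll go round behind the round box.

arm_command --series '[70, -3, -1.2, 0, 3, 70, -6, -2.4, 0, 6, 70, -9, -3.6, 0, 9, 70, -12, -4.8, 0, 12, 70, -14.6, -5.8, 0, 14.3]'

```text
clock: 12.9
eef_pos: [456.2, -228.7, 140.3]
tool_rot: [-3.134, 0.015, 1.067]
force: [-0.5, -0.9, 0.4]
width: 59.7
gripper_force: 0.0
```

arm_command --series '[70, 0, 0, 2, 0, 70, 0, 0, 4, 0, 70, 0, 0, 6, 0, 70, 0, 0, 7, 0, 70, 0, 0, 7, 0]'

```text
clock: 13.32
eef_pos: [455.0, -227.9, 68.5]
tool_rot: [-3.13, 0.015, 1.07]
force: [0.0, 0.4, -0.8]
width: 59.7
gripper_force: 0.0
```

```bash
python3 - <<'E'
from h import *
s=monitor.read_state();print(s["eef_pos"],s["tool_rot"],s["qpos"],to((455,-230,7),1.064))
m=viewer.camera_model("wrist"); p,d=viewer.get_image("wrist"); cv2.imwrite("pics/w2.png",p[:,:,::-1])
E
```

```text
[ 454.98243907 -227.87623146   68.48570702] [-3.13026649  0.0147924   1.06970195] [ 0.98633821  0.89143364 -0.9510959   2.01370645  1.03302983  0.84477877
 -1.08780931] [-0.19  0.1   6.15  0.33]
```

View pics/w2.png

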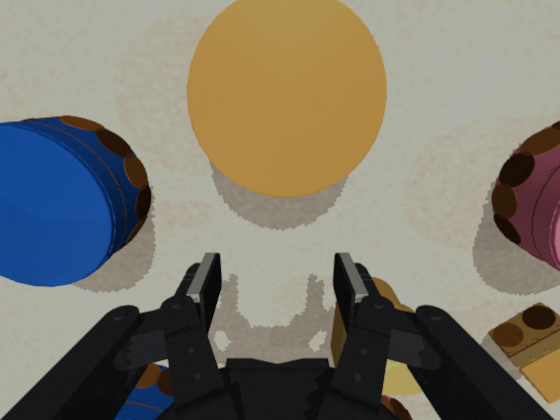

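The disc at (287,95) is centred ahead of the fingers. The heart box at (390,330) and the blue and pink look-alikes are clear.

arm_command --series '[70, 0, 0, 2, 0, 70, 0, 0, 4, 0, 70, 0, 0, 5.3, 0, 70, 0.5, 0, 6, 0, 70, 1.2, 0, 6, 0]'

```text
clock: 13.78
eef_pos: [460.3, -219.2, 9.5]
tool_rot: [-3.132, 0.016, 1.067]
force: [-0.3, -0.4, 0.3]
width: 59.7
gripper_force: 0.0
```

arm_command --series '[70, 0.5, 0, 0, 0, 70, 1, 0, 0, 0, 70, 1.6, 0, 0, 0, 70, 2.3, 0, 0, 0, 70, 3, 0, 0, 0]'

```text
clock: 14.2
eef_pos: [475.1, -193.5, 10.0]
tool_rot: [-3.134, 0.017, 1.067]
force: [-0.1, -2.1, 0.6]
width: 59.6
gripper_force: 0.7
```

arm_command --series '[70, 0.9, 0, 0, 0, 70, 1.8, 0, 0, 0, 70, 2.7, 0, 0, 0, 70, 3.6, 0, 0, 0, 70, 4.5, 0, 0, 0]'

```text
clock: 14.62
eef_pos: [496.5, -153.1, 8.6]
tool_rot: [-3.133, 0.016, 1.068]
force: [-1.0, -1.6, 1.8]
width: 59.9
gripper_force: 1.7
```

arm_command --series '[70, 0.9, 0, 0, 0, 70, 1.8, 0, 0, 0, 70, 2.7, 0, 0, 0, 70, 3.6, 0, 0, 0, 70, 4.5, 0, 0, 0]'

```text
clock: 15.03
eef_pos: [518.2, -113.8, 7.8]
tool_rot: [-3.133, 0.016, 1.067]
force: [-1.0, -1.7, 2.0]
width: 59.8
gripper_force: 1.7
```

```bash
python3 - <<'E'
from h import *
s=monitor.read_state();print(s["eef_pos"],s["tool_rot"],s["force"])
m=viewer.camera_model("wrist"); p,d=viewer.get_image("wrist")
hsv=cv2.cvtColor(p,cv2.COLOR_RGB2HSV); k=((hsv[...,1]>100)&(hsv[...,0]<25)&(hsv[...,2]>100)).astype(np.uint8)
q=max(cv2.findContours(k,0,1)[0],key=cv2.contourArea)[:,0]; print(cv2.boundingRect(q)); print(cv2.minEnclosingCircle(ray(m,q,55)[:,:2].astype(np.float32)))
h=1.07; print("aim line y at tcp: target rel", (np.array([648.6,123])-s["eef_pos"][:2])@np.array([[np.cos(h),np.sin(h)],[np.sin(h),-np.cos(h)]]).T)
E
```

```text
[ 518.21850223 -113.75988275    7.84583056] [-3.13296336  0.0162376   1.06749423] [-0.96965361 -1.72003522  1.97640061]
(131, 42, 293, 279)
((542.6019897460938, -68.13548278808594), 49.5649299621582)
aim line y at tcp: target rel [270.28520464   0.69655942]
```

arm_command --series '[70, 0.9, 0, 0, 0, 70, 1.8, 0, 0, 0, 70, 2.7, 0, 0, 0, 70, 3.6, 0, 0, 0, 70, 4.5, 0, 0, 0]'

```text
clock: 15.5
eef_pos: [540.0, -74.3, 7.2]
tool_rot: [-3.133, 0.016, 1.067]
force: [-1.5, -1.9, 2.0]
width: 59.7
gripper_force: 1.7
```

arm_command --series '[70, 0.9, 0, 0, 0, 70, 1.8, 0, 0, 0, 70, 2.7, 0, 0, 0, 70, 3.6, 0, 0, 0, 70, 4.5, 0, 0, 0]'

```text
clock: 15.92
eef_pos: [561.7, -34.9, 6.4]
tool_rot: [-3.133, 0.016, 1.067]
force: [-2.0, -2.6, 3.0]
width: 59.6
gripper_force: 1.7
```

arm_command --series '[70, 0.9, 0, 0, 0, 70, 1.8, 0, 0, 0, 70, 2.7, 0, 0, 0, 70, 3.6, 0, 0, 0, 70, 4.5, 0, 0, 0]'

```text
clock: 16.33
eef_pos: [583.4, 4.5, 5.7]
tool_rot: [-3.133, 0.016, 1.067]
force: [-0.6, -1.1, 2.9]
width: 59.7
gripper_force: 1.4
```

arm_command --series '[70, 0.9, 0, 0, 0, 70, 1.8, 0, 0, 0, 70, 2.7, 0, 0, 0, 70, 3.5, 0, 0, 0, 70, 4.2, 0, 0, 0]'

```text
clock: 16.75
eef_pos: [603.7, 41.5, 5.1]
tool_rot: [-3.133, 0.016, 1.068]
force: [-1.1, -2.2, 2.6]
width: 60.1
gripper_force: 1.0
```

```bash
python3 - <<'E'
from h import *
s=monitor.read_state();print(s["eef_pos"],s["tool_rot"],s["force"])
m=viewer.camera_model("wrist"); p,d=viewer.get_image("wrist")
hsv=cv2.cvtColor(p,cv2.COLOR_RGB2HSV); k=((hsv[...,1]>100)&(hsv[...,0]<25)&(hsv[...,2]>100)).astype(np.uint8)
q=max(cv2.findContours(k,0,1)[0],key=cv2.contourArea)[:,0]; print(cv2.boundingRect(q)); print(cv2.minEnclosingCircle(ray(m,q,55)[:,:2].astype(np.float32)))
h=1.07; print("target rel", (np.array([648.6,123])-s["eef_pos"][:2])@np.array([[np.cos(h),np.sin(h)],[np.sin(h),-np.cos(h)]]).T)
cv2.imwrite("pics/w3.png",p[:,:,::-1])
E
```

```text
[603.68205893  41.50030713   5.05074188] [-3.13302454  0.01580314  1.06766292] [-1.11564503 -2.21874846  2.61885694]
(127, 40, 301, 286)
((628.1456298828125, 87.13219451904297), 49.55429458618164)
target rel [93.05776351  0.27206335]
```

View pics/w3.png

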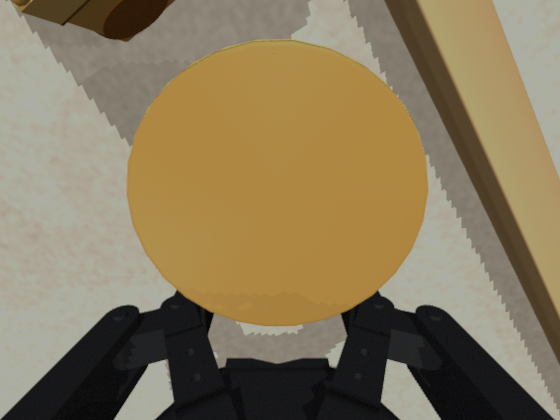

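The disc sits in the cradle at (278,183), with the strip on the right and the rectangular box at the upper left. About 41 mm remain.

arm_command --series '[70, 0.8, 0, 0, 0, 70, 1.5, 0, 0, 0, 70, 2.2, 0, 0, 0, 70, 2.8, 0, 0, 0, 70, 3.2, 0, 0, 0]'

```text
clock: 17.22
eef_pos: [619.1, 69.7, 4.5]
tool_rot: [-3.133, 0.015, 1.068]
force: [-0.3, -0.7, 1.3]
width: 59.9
gripper_force: 0.2
```

arm_command --series '[70, 0.2, 0, 0, 0, 70, 0.4, 0, 0, 0, 70, 0.6, 0, 0, 0, 70, 0.8, 0, 0, 0, 70, 0.9, 0, 0, 0]'

```text
clock: 17.63
eef_pos: [623.1, 76.4, 4.4]
tool_rot: [-3.133, 0.016, 1.067]
force: [-1.2, -1.4, 2.5]
width: 59.8
gripper_force: 0.3
```

arm_command --series '[70, 0.1, 0, 0, 0, 70, 0.2, 0, 0, 0, 70, 0.3, 0, 0, 0, 70, 0.4, 0, 0, 0, 70, 0.4, 0, 0, 0]'

```text
clock: 18.05
eef_pos: [624.1, 77.5, 4.2]
tool_rot: [-3.133, 0.021, 1.066]
force: [-3.8, -6.0, 5.3]
width: 59.8
gripper_force: 2.0
```

arm_command --series '[70, 0.1, 0, 0, 0, 70, 0.2, 0, 0, 0, 70, 0.3, 0, 0, 0, 70, 0.3, 0, 0, 0, 70, 0.3, 0, 0, 0]'

```text
clock: 18.47
eef_pos: [624.1, 77.4, 4.1]
tool_rot: [-3.133, 0.027, 1.066]
force: [-7.5, -10.3, 10.3]
width: 59.5
gripper_force: 3.7
```

arm_command --series '[70, -0.5, 0, 0, 0, 70, -2, 0, 0, 0, 70, -4, 0, 0, 0, 70, -7, 0, -2, 0, 70, -10, 0, -5, 0]'

```text
clock: 18.88
eef_pos: [577.1, -3.8, 53.4]
tool_rot: [-3.129, 0.017, 1.069]
force: [0.5, -1.3, 0.8]
width: 59.7
gripper_force: 0.0
```

arm_command --series '[70, -3, 0, -3, 0, 70, -6, 0, -5, 0, 70, -9, 0, -7, 0, 70, -12, 0, -7, 0, 70, -14, 0, -7, 0]'

```text
clock: 19.3
eef_pos: [512.5, -128.3, 128.8]
tool_rot: [-3.136, 0.016, 1.065]
force: [-0.0, -0.2, -0.3]
width: 59.6
gripper_force: 0.0
```

```bash
python3 - <<'E'
from h import *
a=box("t4",60,(637,237)); b=box(None,55,(648,123)); print(a[1:]); print(b[1:])
p,d=viewer.get_image("top")
cv2.imwrite("pics/c4.png",cv2.convertScaleAbs(cv2.resize(p[110:290,160:440,::-1],None,fx=2.85,fy=2.85,interpolation=cv2.INTER_CUBIC),alpha=1.6))
E
```

```text
(((642.1941528320312, 189.53050231933594), (103.23088073730469, 228.34600830078125), 5.105636119842529), ((645.80078125, 193.38888549804688), 119.00360870361328), (185, 148, 74, 34))
(((642.8480224609375, 190.6341552734375), (105.52373504638672, 229.87738037109375), 3.9156947135925293), ((646.7958984375, 194.02423095703125), 119.37582397460938), (185, 147, 74, 35))
```

View pics/c4.png

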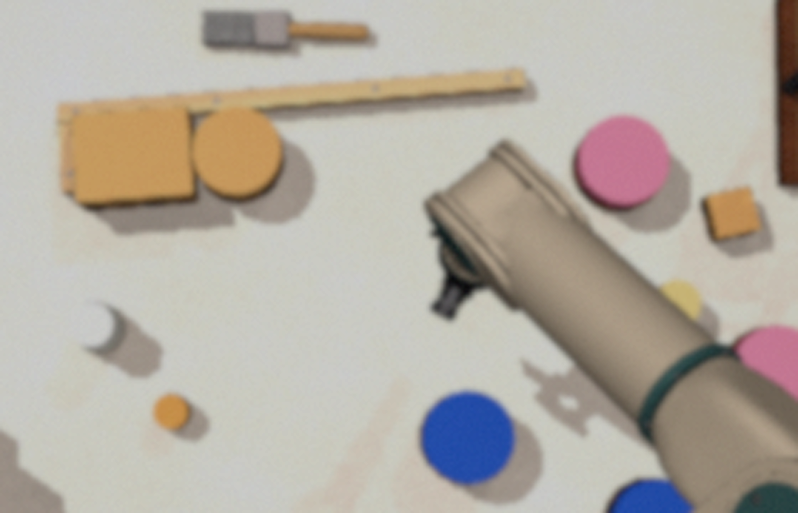

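The crop shows the rectangular box at (133,155) in the corner, and the round box at (238,152) touching both the strip and the rectangular box. Their joint length is 229 mm against 230 expected, and the bystanders have not moved. I'm handing in.

```bash
python3 -c "
from cell import workorder
print(workorder.finish_job())"
```

```text
the job is handed in; nothing more can be done
None
```

I handed the job in (no verdict was returned): in the last overhead view the rectangular box is in the fence corner, the round box touches both the strip and that box, and the bystanders in view look unmoved.

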